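# Clamp the cover plate onto its base

## Robot

A 7-joint arm with a two-finger parallel gripper is mounted at the origin on a cart in front of the work surface, level with it; the furniture and walls round the work are solid. World frame = base frame: x ahead of the robot, y to its left, z up, the work surface at z = 0. Lengths are in m, angles in rad, forces in N, time in s.
With the tool pointing down it reaches from about 0.4 to 0.85 m from the base axis. Payload 10.4 kg.
Tool frame: the origin (TCP) lies between the finger pads; the fingertips stand 22 mm ahead of it and the grasp point (between the pads) lies 3 mm ahead of it; z points along the fingers, y is the line along which they close (so a half turn about z gives the same grasp; the last joint's range is limited). The gripper opens to 85 mm and grips with 20 to 120 N. Pads are 22 mm wide; open, the fingers measure 114 mm over their backs; the gripper's body (76 mm by 85 mm) begins 54 mm behind the grasp point. The pads swing forward as they close: fully open they stand 13 mm farther back than shut.
Start: joints at [-1.36, 0.332, -0.065, 1.46, 0.022, 1.35, -0.088], TCP at [0.145, 0.608, 0.253] pointing down, gripper open.
Joint ranges: [-2.6, 2.6], [-0.5, 2.12], [-1.47, 1.34], [0.16, 2.42], [-1.27, 4.41], [0.06, 2.06], [-2.6, 2.6]. Speed limits (rad/s): [2.22, 2.22, 2.79, 2.79, 3.14, 3.14, 3.14].

## Interface

Orientations are given as a unit quaternion [x, y, z, w].
In Python, from workcell import manip, camera, ticket, boxes_of, outline_of gives the robot as it stands.
- The arm moves only by the tool carry_out, never from a script. Its argument "deltas" is a list of rows, each a list of 5 numbers: the shift along the tool's x, y, z as a fraction of full scale, then the turn about the tool's z as a fraction of full scale, then the opening, from -1 (shut) to 1 (fully open), so that 0 is half open. In form: [[tx, ty, tz, spin, gripper], ...]. A call has 1 to 20 rows; each row is the pose to reach, as a shift and turn from the pose commanded when the call began, along the tool's axes at that moment; what a row does not reach only later rows make up. Full scale, the value 1, is 150 mm for a shift and 30 degrees for a turn. A row lasts 1/8 s, in which the tool goes at most 62.5 mm and 10.7 degrees, less where a joint would pass 70% of its speed; a pose out of reach is approached as far as the arm can. A call with a number of a shift or a turn outside -1 to 1 is refused whole. A call with a gripper value outside its range is refused whole. The fingers move at their own pace and stop on an object; "force" is the grip in N (left out, the last holds). Time passes only in rows, so rows that repeat a pose let the fingers close. It gives the time, the measured TCP pose, the force, the opening and the grip force at its end, in the units of the state.
- manip.get_obs(): the state, without advancing time (a new reading comes with each control period).
- camera(name): name is "scene" or "top"; returns a dict with "img" (480x640x3 uint8, red, green, blue), "depth" (480x640 float32, m along the optical axis (not along the pixel's ray), 0 where there is no reading), "vertical_fov" (degrees; the focal length in pixels is half the picture's height over the tangent of half this angle, whatever the lens; pixels are square), "cx", "cy" (the principal point, pixels), "R" (3x3) and "t" (3): a world point X has camera coordinates R X + t. Camera axes: x right, y down, z forward; pixel columns grow to the right and rows downward; lengths in m; the calibration is good to about 2 mm. A picture is of the moment at which its call begins.
- ticket.hand_in(): hands the job in; it is judged then, once.
Trained networks look in a picture, given as the dict that the camera call returned (one of the last four; its "shot" number tells which), for a name from the list of things; names that differ only in an ending like _2 or _b are one class to them, and where a whole thing is asked for, a point or a joint stands for the part that bears it (a point fixed in the world has none). Each returns a list of dicts, best first, with "conf" (0 to 1); they miss things now and then, are a little off and sometimes report something else, mostly with a low value. They report only what shows in the picture. A call takes as long as a camera call. They do not tell look-alikes from the thing itself.
- boxes_of(query, picture): "position" ([x, y, z] in m, in world coordinates, good to about 4 mm: the middle of the surface that is visible of it).
- outline_of(query, picture): "region" (480x640 bool, what is visible of it).
The state is a dict: "clock": time; "joint_pos": joint angles; "joint_velocities": joint speeds; "tau": joint torques, N m; "position": TCP position; "ee_rot": TCP orientation; "ft_force": force on the tool from outside, world axes, zero at the start; "torque": the same for the moment, N m; "grip_width": opening from 0.0 (shut) to 1.0 (fully open); "grasp_force": force on a finger pad.
Only numpy, scipy, OpenCV 4.12 (cv2) and the standard library are available. Lean on these libraries where they do the work, as an engineer would, in place of code of your own. Each camera call takes 0.05 s, during which the arm holds its last target. There are 200 camera calls.

## Task

Close the film clamp: lift the cover plate that has the pin hole straight up out of its pocket in the grey fitted case by its rib, and lower it flat between the guide tabs of the dark clamp base with its hole over the base's hole. Then take the locking pin from the case and push it through both holes until its collar rests on the cover, and let go. Do not let the plate or the pin fall from the air, leave the other plate in its pocket, and do not knock over or shove aside the small things standing about.

Things in the scene. Friction and masses are not known exactly. Their poses are not given: they have to be found in the camera images.
- case: Grey case fixed to the bench, 200 x 196 mm (x, y), top at 24 mm; origin: centre of underside. Two pockets 133 x 83 mm, 14 mm deep, floor 10 mm above the bench, centred at x -20, y +47.5 and -47.5 mm; one holds the cover, the other the blank plate (varies). A raised block (54 x 44 mm, top at 44 mm) centred at x +73, y 0 has the upright 14.5 mm through hole in which the pin stands.
- cover: Cover plate, aluminium, 130 x 80 x 14 mm (x, y, z), 0.25 to 0.5 kg; origin: centre of underside, z up. In the pocket its top is flush with the case, 1.5 mm play each side; it can be held only by the upright rib in the middle of its top, 46 mm long in x, 12 mm thick in y, 38 mm high. A 16 mm through hole at x +48 mm. At the start its x axis points the same way as the case's.
- cover_rib (a point): Middle of the cover plate's rib, 20 mm above the plate's top (34 mm above its underside); axes as the cover's.
- cover_hole (a point): Mouth of the cover plate's 16 mm hole, on its top face; axes as the cover's.
- blank: Blank plate in the other pocket: same outline and thickness as the cover plate, but no hole and a round knob (28 mm, 34 mm high) instead of a rib; origin at the centre of its underside. Stays where it is.
- pin: Locking pin, upright, 87 mm long, 0.1 kg; origin at the tip of its foot, z up along it. From the foot: 12 mm steel shank, tapered to 6 mm over the first 7 mm; 34 mm collar from 42 to 47 mm; round black 24 mm grip from 47 to 87 mm. At the start it stands in the case's hole with its collar on the raised block, tip 2 mm above the bench.
- pin_grip (a point): Middle of the pin's grip, on its axis, 67 mm above the tip.
- base: Dark clamp base fixed to the bench, 164 x 114 x 30 mm (x, y, z); origin: centre of underside. The cover lies on its top, x axis along the base's x axis, hole over hole. A bent steel guide tab in the middle of each side, upright 5 mm then leaning outwards to 13 mm above the base's top, leaves the cover 1.5 mm play each side and guides it in from up to 5 mm off.
- base_seat (a point): Centre of the base's top face (30 mm above the bench): the centre of the cover's underside belongs here; axes as the base's.
- base_hole (a point): Mouth of the base's 17 mm hole, on its top face, at x = +48 mm from the base's centre. It goes through to the bench, so a pin fully home ends with its tip 2 mm above the bench.
- vial_a: Small screw-cap vial standing near the case, 30 mm across, 52 mm high; origin at the centre of its underside. A bystander.
- vial_b: Small screw-cap vial standing near the clamp base, 30 mm across, 52 mm high; origin at the centre of its underside. A bystander.
- dish: Petri dish near the clamp base, 61 mm across, 14 mm high; origin at the centre of its underside. A bystander.
- stapler: Black stapler beyond the case and the base, in front of the closed laptop, 118 x 34 mm (its x, y), 35 mm high; origin at the centre of its underside. A bystander.
Things that resemble listed ones, but are neither listed nor needed, are in the scene too. What is shaped like the pin but blue or yellow is not meant.

How it is judged:
On the way, in this order (a step that is already met when the one before it is completed fails the run):
1. the cover plate is lifted out of its pocket, its underside at least 40 mm above the pocket's rim (z of cover in the frame of case above 0.064 m), for 0.1 s.
2. the cover plate lies flat on the base between the tabs (horizontal distance between cover and base_seat below 0.006 m and z of cover in the frame of base_seat between -0.003 and 0.003 m and angle between cover's own z axis and vertical below 0.04 rad), for 0.2 s.
At the end, for the whole second after the job is handed in: Cover flat on the base (centre within 6 mm, height 3 mm, level 0.04 rad, turned under 0.08 rad, hole within 7 mm of the base's hole); pin through both holes, collar on the cover (tip within 6 mm of the axis, under 6 mm above the bench, tilt under 0.15 rad); both at rest; blank plate in its pocket (all of step 2 and angle between the x axis of cover and the x axis of base, either way round below 0.08 rad and horizontal distance between cover_hole and base_hole below 0.007 m and horizontal distance between pin and base_hole below 0.006 m and z of pin in the frame of base below 0.006 m and angle between pin's own z axis and vertical below 0.15 rad and linear speed of each of cover, pin below 0.02 m/s and z of blank in the frame of case below 0.014 m); the robot touches nothing.
It fails at once if the cover plate is let go in the air, more than 25 mm above its seat (height (world z) of cover above 0.055 m and contact force between cover and anything else below 0.01 N).
It fails at once if the pin is let go in the air, its tip more than 16 mm above the cover's height on the base (height (world z) of pin above 0.06 m and contact force between pin and anything else below 0.01 N).
It fails at once if the blank plate is moved more than 15 mm (distance of blank from where it was at the start of the episode above 0.015 m).
It fails at once if a bystander (vial, petri dish, stapler) is pushed more than 30 mm or knocked over (distance of any of vial_a, vial_b, dish, stapler from where it was at the start of the episode above 0.03 m or angle between any of vial_a, vial_b, dish, stapler's own z axis and vertical above 0.5 rad).
It also fails if it takes over 72 s, if anything falls off the work surface, if the arm or the gripper's body presses on something with over 40 N, if the wrist force passes 120 N, or if a joint passes its speed limit or range.

## Working session

There is one attempt and no reset: what is moved stays moved. The work goes in short steps, Python scripts to look and compute and a tool call to move; the robot and the scene stay as the last step left them, time stands still between calls to the robot, and variables do not carry over. Pictures are saved under pics/ and viewed, at most 10 in all, crops included, and the job is handed in when it is done.

Besides the shell and the picture viewer there is one more tool, called after ">>>" by a JSON object that holds its "method" and its "body". carry_out: Moves the arm, as the interface text tells. Its arguments: {"type":"object","properties":{"deltas":{"type":"array","items":{"type":"array","items":{"type":"number"}}},"force":{"type":"number"}},"required":["deltas"]}

```bash
mkdir -p pics
cat > h.py <<'E'
import numpy as np,cv2
from workcell import manip,camera,ticket,boxes_of,outline_of
def cloud(p):
    f=240/np.tan(np.radians(p["vertical_fov"])/2)
    v,u=np.mgrid[:480,:640]; d=p["depth"]
    c=np.stack([(u-p["cx"])/f*d,(v-p["cy"])/f*d,d],-1)
    w=(c-p["t"])@p["R"]; w[d==0]=np.nan
    return w
def proj(p,X):
    f=240/np.tan(np.radians(p["vertical_fov"])/2)
    c=p["R"]@np.array(X)+p["t"]; return (f*c[0]/c[2]+p["cx"],f*c[1]/c[2]+p["cy"])
E
python3 - <<'E'
from h import *
ps={n:camera(n) for n in("scene","top")}
for n,p in ps.items():
    cv2.imwrite(f"pics/{n}0.png",p["img"][:,:,::-1])
    np.savez(f"{n}0.npz",**p)
    for q in["case","cover","cover_rib","cover_hole","blank","pin","pin_grip","base","base_seat","base_hole","vial_a","dish","stapler"]:
        try:
            print(n,q,[(np.round(b["position"],3).tolist(),round(b["conf"],2),np.round(proj(p,b["position"])).tolist()) for b in boxes_of(q,p)][:4])
        except Exception as e: print(n,q,e)
o=manip.get_obs();print(o["position"],o["ee_rot"],o["clock"],o["grip_width"])
E
```

```text
scene case [([0.465, 0.118, 0.02], 0.81, [266.0, 255.0]), ([0.461, -0.194, 0.033], 0.26, [372.0, 293.0])]
scene cover [([0.449, 0.083, 0.025], 0.74, [273.0, 261.0])]
scene cover_rib [([0.444, 0.085, 0.024], 0.84, [272.0, 262.0])]
scene cover_hole [([0.45, 0.08, 0.02], 0.55, [275.0, 263.0])]
scene blank [([0.448, 0.176, 0.023], 0.61, [244.0, 251.0]), ([0.45, 0.082, 0.029], 0.48, [274.0, 260.0])]
scene pin [([0.486, 0.283, 0.052], 0.79, [222.0, 223.0]), ([0.436, 0.347, 0.058], 0.74, [192.0, 223.0]), ([0.474, -0.038, 0.059], 0.71, [319.0, 260.0]), ([0.542, 0.133, 0.069], 0.58, [278.0, 224.0])]
scene pin_grip [([0.474, -0.041, 0.055], 0.8, [320.0, 262.0]), ([0.487, 0.284, 0.057], 0.79, [222.0, 221.0]), ([0.437, 0.348, 0.057], 0.73, [192.0, 223.0]), ([0.539, 0.137, 0.065], 0.55, [277.0, 226.0])]
scene base [([0.46, -0.198, 0.028], 0.86, [373.0, 296.0])]
scene base_seat [([0.463, -0.195, 0.031], 0.66, [373.0, 293.0])]
scene base_hole [([0.462, -0.194, 0.032], 0.72, [372.0, 293.0])]
scene vial_a [([0.463, -0.196, 0.033], 0.71, [373.0, 293.0]), ([0.51, 0.011, 0.036], 0.69, [310.0, 254.0]), (
[... 782 characters left out ...]
0.074], 0.65, [178.0, 270.0]), ([0.543, 0.14, 0.083], 0.41, [262.0, 230.0]), ([0.491, 0.277, 0.077], 0.41, [207.0, 250.0])]
top base [([0.484, -0.189, 0.03], 0.96, [391.0, 255.0])]
top base_seat [([0.486, -0.194, 0.029], 0.72, [393.0, 255.0])]
top base_hole [([0.485, -0.186, 0.03], 0.56, [390.0, 255.0])]
top vial_a [([0.526, 0.011, 0.054], 0.67, [314.0, 238.0]), ([0.47, -0.303, 0.052], 0.64, [436.0, 261.0])]
top dish [([0.566, -0.285, 0.016], 0.92, [426.0, 225.0]), ([0.47, -0.304, 0.055], 0.56, [437.0, 261.0])]
top stapler [([0.605, -0.004, 0.026], 0.83, [320.0, 209.0])]
[0.14477427 0.60799752 0.25331586] [ 1.16624579e-01  9.93176071e-01  1.06243090e-05 -1.15037278e-05] 1.4 1.001775983735173
```

Run:
```python
import cv2
a=cv2.imread("pics/top0.png")[180:320,140:480]
cv2.imwrite("pics/topc.png",cv2.resize(a,None,fx=2.35,fy=2.35,interpolation=cv2.INTER_CUBIC))
a=cv2.imread("pics/scene0.png")[180:350,160:460]
cv2.imwrite("pics/scenec.png",cv2.resize(a,None,fx=2.6,fy=2.6,interpolation=cv2.INTER_CUBIC))
```

```text
(no output)
```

View pics/topc.png

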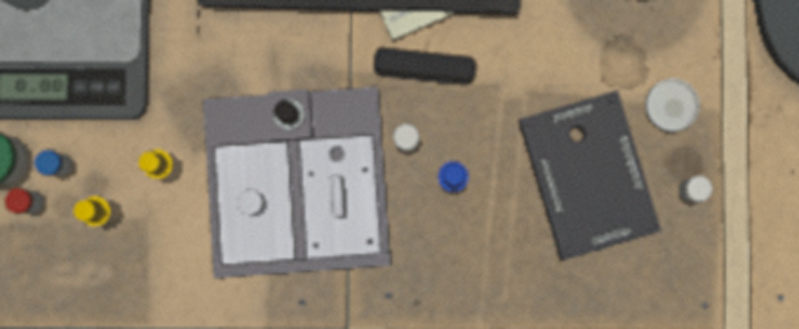

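View pics/scenec.png

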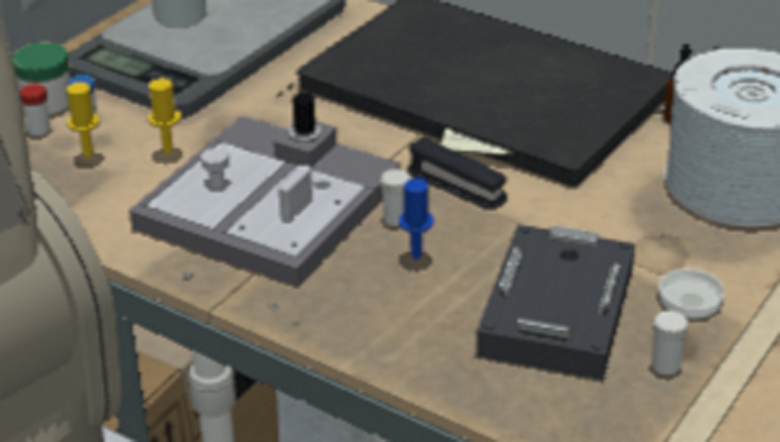

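Black-gripped pin at top-pixel (262,229) stands in the case's raised block → the one meant; the look-alikes are yellow at (206,250) and (177,271), and blue at (333,255), all on the bench. The cover is the right-hand plate (286,265) with rib and hole, hole at its far end. The base hole is also at the far end. The crop above confirms this. Next I fit poses.

```bash
cat > fit.py <<'E'
from h import *
def rect(P):
    P=P[np.isfinite(P).all(1)].astype(np.float32)
    (c,s,a)=cv2.minAreaRect(P); b=cv2.boxPoints((c,s,a))
    e=[b[1]-b[0],b[2]-b[1]]; l=max(e,key=np.linalg.norm); l=l*np.sign(l[0])
    return np.round(c,4),np.round(sorted(s),4),round(float(np.arctan2(l[1],l[0])),4)
E
python3 - <<'E'
from fit import *
for n in("top","scene"):
    p=camera(n); W=cloud(p); z=W[...,2]
    def near(x,y,r): return np.hypot(W[...,0]-x,W[...,1]-y)<r
    for name,q,lo,hi,(x,y,r) in[("case","case",.019,.029,(.49,.13,.16)),("base","base",.025,.035,(.485,-.19,.12)),("rib",None,.054,.068,(.458,.084,.045)),("pin",None,.075,.1,(.545,.14,.04)),("blob",None,.035,.05,(.53,.14,.05)),("vial_a",None,.046,.06,(.526,.011,.03)),("vial_b",None,.046,.06,(.47,-.303,.03)),("blue",None,.07,.1,(.48,-.04,.04))]:
        m=(z>lo)&(z<hi)&near(x,y,r)
        if q:
            o=outline_of(q,p)[0]["region"]; m&=cv2.dilate(o.astype(np.uint8),np.ones((3,3)))>0
            m=cv2.morphologyEx(m.astype(np.uint8),cv2.MORPH_OPEN,np.ones((3,3)))>0
        P=W[m]
        if len(P)>3: print(n,name,len(P),rect(P[:,:2]),"med",np.round(np.median(P,0),4),"mean",np.round(P.mean(0),4),"mid",np.round((P.min(0)+P.max(0))/2,4))
    # cover hole & base hole by darkness/low z
    g=p["img"].mean(2)
    if n=="top":
        for name,(x,y),lo in[("basehole",(.532,-.178),.024)]:
            m=near(x,y,.03)&(z<lo); print(name,m.sum(),np.round(W[m].mean(0),4), "px",np.argwhere(m).mean(0))
        m=near(.505,.084,.02)&(g<150); print("coverhole dark",m.sum(),np.round(W[m].mean(0),4))
        np.set_printoptions(linewidth=250)
        print(g[225:250,375:395].astype(int)); 
        print(p["R"],p["t"])
E
```

```text
top case 1972 (array([0.4783, 0.1371]), array([0.1957, 0.1998]), 0.0791) med [0.5247 0.1335 0.0242] mean [0.4941 0.1382 0.0242] mid [0.4784 0.1372 0.024 ]
top base 2097 (array([ 0.4876, -0.1892]), array([0.1146, 0.1637]), 0.2941) med [ 0.4897 -0.1892  0.0302] mean [ 0.4886 -0.1875  0.0302] mid [ 0.4865 -0.1883  0.03  ]
top rib 86 (array([0.4625, 0.0882]), array([0.0119, 0.0438]), 0.0947) med [0.4625 0.0884 0.0615] mean [0.4623 0.0879 0.0614] mid [0.4626 0.0876 0.0611]
top pin 76 (array([0.551, 0.142]), array([0.0211, 0.0225]), -0.0912) med [0.5499 0.1424 0.0887] mean [0.5503 0.1422 0.0886] mid [0.551  0.1419 0.0847]
top blob 255 (array([0.5511, 0.1427]), array([0.0442, 0.0537]), 0.087) med [0.5463 0.1379 0.0445] mean [0.5494 0.1409 0.0446] mid [0.5506 0.1427 0.0426]
top vial_a 93 (array([0.5273, 0.0147]), array([0.0263, 0.0267]), 0.4665) med [0.5262 0.0159 0.0518] mean [0.5268 0.0148 0.0519] mid [0.5261 0.0148 0.0515]
top vial_b 96 (array([ 0.4714, -0.3042]), array([0.0257, 0.0265]), 1.5624) med [ 0.4716 -0.3041  0.0519] mean [ 0.4723 -0.3046  0.0519] mid [ 0.4714 -0.3041  0.0523]
to
[... 3080 characters left out ...]
 mean [0.5418 0.1405 0.0828] mid [0.5436 0.1433 0.0819]
scene blob 179 (array([0.5449, 0.1428]), array([0.0474, 0.0593]), 0.104) med [0.5336 0.1342 0.041 ] mean [0.5377 0.1375 0.0413] mid [0.544  0.1428 0.0425]
scene vial_a 56 (array([0.5201, 0.0145]), array([0.0235, 0.0297]), 0.0063) med [0.5205 0.0153 0.0479] mean [0.5207 0.0151 0.0484] mid [0.5201 0.0146 0.0493]
scene vial_b 84 (array([ 0.466 , -0.3049]), array([0.0262, 0.0295]), 0.2255) med [ 0.4652 -0.3049  0.0486] mean [ 0.4646 -0.3054  0.0488] mid [ 0.466  -0.3042  0.0493]
scene blue 86 (array([ 0.4768, -0.0377]), array([0.0226, 0.0254]), 0.375) med [ 0.4738 -0.0398  0.0817] mean [ 0.4748 -0.0394  0.0797] mid [ 0.4774 -0.0368  0.0784]
```

>>> {"method": "carry_out", "body": {"deltas": [[-0.42, -0.42, 0, 0, 1], [-0.8, -0.8, 0, 0, 1], [-0.949, -0.962, 0, 0, 1], [-0.949, -0.962, 0, 0, 1]]}}

```text
clock: 2.2
position: [0.2525, 0.4315, 0.2538]
ee_rot: [0.119, 0.993, 0.0, 0.0]
ft_force: [0.6, 0.3, -0.8]
grip_width: 1.002
grasp_force: 0.0
```

>>> {"method": "carry_out", "body": {"deltas": [[-0.42, -0.42, 0, 0, 1], [-0.8, -0.8, 0, 0, 1], [-0.949, -0.962, 0, 0, 1], [-0.949, -0.962, 0, 0, 1]]}}

```text
clock: 2.7
position: [0.3566, 0.2586, 0.2537]
ee_rot: [0.119, 0.993, 0.0, 0.0]
ft_force: [-0.7, 1.6, -0.2]
grip_width: 0.996
grasp_force: 0.0
```

>>> {"method": "carry_out", "body": {"deltas": [[-0.42, -0.42, 0, -0.3, 1], [-0.8, -0.8, 0, -0.615, 1], [-0.949, -0.962, 0, -0.615, 1], [-0.949, -0.962, 0, -0.615, 1], [-0.949, -0.962, 0, -0.615, 1]]}}

```text
clock: 3.32
position: [0.4606, 0.0874, 0.2534]
ee_rot: [-0.043, 0.999, -0.0, 0.0]
ft_force: [0.2, 1.2, -0.7]
grip_width: 1.002
grasp_force: 0.0
```

>>> {"method": "carry_out", "body": {"deltas": [[0, 0, 0.4, 0, 1], [0, 0, 0.8, 0, 0.3], [0, 0, 0.95, 0, -0.2], [0, 0, 0.95, 0, -0.2], [0, 0, 0.95, 0, -0.2]]}}

```text
clock: 3.95
position: [0.4605, 0.0893, 0.1119]
ee_rot: [-0.045, 0.999, 0.0, 0.001]
ft_force: [-0.0, 0.1, 0.2]
grip_width: 0.403
grasp_force: 0.0
```

Run:
```python
from h import *
p=camera("scene");q=camera("top");o=manip.get_obs()
print(o["position"],o["ee_rot"],o["grip_width"])
np.savez("s1.npz",**p)
W=cloud(p); 
# fingertip-ish points
m=(W[...,2]>.068)&(W[...,2]<.11)&(np.abs(W[...,0]-.46)<.06)&(np.abs(W[...,1]-.087)<.07)
for s,k in(("y+",W[...,1]>.087),("y-",W[...,1]<.087)):
    P=W[m&k]; print(s,len(P),P.min(0).round(4),P.max(0).round(4))
u,v=map(int,proj(p,[.46,.087,.08]))
a=p["img"][v-60:v+50,u-70:u+70,::-1]
cv2.imwrite("pics/g1.png",cv2.resize(a,None,fx=5,fy=5,interpolation=cv2.INTER_CUBIC)); print(u,v)
```

```text
[0.46074355 0.08883001 0.11216925] [-4.44780528e-02  9.99009578e-01  6.18893510e-04  1.08781731e-03] 0.399631139116914
y+ 57 [0.4413 0.104  0.0877] [0.4698 0.1188 0.1098]
y- 49 [0.4434 0.0591 0.0867] [0.4655 0.0722 0.1094]
273 240
```

View pics/g1.png

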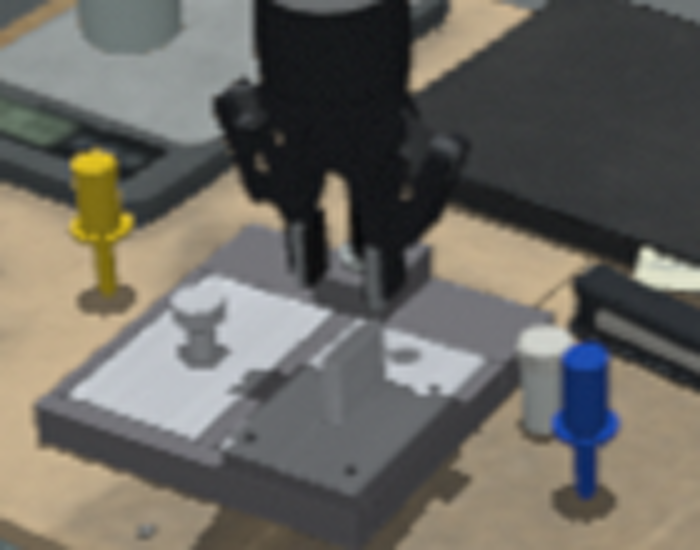

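The view confirms the open fingers centred over the cover's rib (about crop pixel 350,370); pose agrees with the top camera. Descend and grip.

>>> {"method": "carry_out", "body": {"deltas": [[-0.013, 0, 0.25, 0, -0.2], [-0.013, 0, 0.393, 0, -0.2], [-0.013, 0, 0.393, 0, -0.2], [-0.013, 0, 0.393, 0, -1], [-0.013, 0, 0.393, 0, -1], [-0.013, 0, 0.393, 0, -1], [-0.013, 0, 0.393, 0, -1], [-0.013, 0, 0.393, 0, -1]], "force": 70}}

```text
clock: 5.05
position: [0.4629, 0.0886, 0.0534]
ee_rot: [-0.044, 0.999, 0.001, 0.001]
ft_force: [-2.4, -0.6, 7.5]
grip_width: 0.129
grasp_force: 69.4
```

>>> {"method": "carry_out", "body": {"deltas": [[0, 0, -0.05, 0, -1], [0, 0, -0.12, 0, -1], [0, 0, -0.22, 0, -1], [0, 0, -0.4, 0, -1], [0, 0, -0.65, 0, -1], [0, 0, -0.8, 0, -1], [0, 0, -0.8, 0, -1], [0, 0, -0.8, 0, -1]]}}

```text
clock: 6.05
position: [0.4613, 0.088, 0.1711]
ee_rot: [-0.044, 0.999, -0.0, -0.001]
ft_force: [0.4, -0.4, -4.9]
grip_width: 0.131
grasp_force: 68.6
```

Run:
```python
from fit import *
p=camera("top");W=cloud(p);z=W[...,2]
o=manip.get_obs();print(o["position"],o["ee_rot"],o["grip_width"],o["ft_force"])
m=(z>.115)&(z<.16)&(np.abs(W[...,0]-.46)<.1)&(np.abs(W[...,1]-.088)<.07)
P=W[m];print(len(P),rect(P[:,:2]),np.nanmedian(P,0))
A=np.c_[P[:,:2]-[.46,.088],np.ones(len(P))];k=z[m]<.142
print(np.linalg.lstsq(A[k],P[k,2],rcond=None)[0])
```

```text
[0.46115637 0.08794283 0.17083475] [-4.41143090e-02  9.99026115e-01 -2.73668167e-04 -8.20806642e-04] 0.12845097537958866 [ 0.36508134  0.6186145  -4.74455319]
124 (array([0.4708, 0.0543]), array([0.0149, 0.1146]), 0.1331) [0.50433927 0.05642812 0.14132824]
[-0.00849132  0.19183859  0.14589483]
```

>>> {"method": "carry_out", "body": {"deltas": [[-0.001, -0.12, 0, 0, -1], [-0.003, -0.4, 0, 0, -1], [-0.005, -0.7, 0, 0, -1], [-0.006, -0.927, 0, 0, -1], [-0.006, -0.927, 0, 0, -1]]}}

```text
clock: 6.72
position: [0.4744, -0.0543, 0.1714]
ee_rot: [-0.041, 0.999, -0.001, -0.0]
ft_force: [0.0, 0.5, -3.3]
grip_width: 0.13
grasp_force: 68.8
```

>>> {"method": "carry_out", "body": {"deltas": [[-0.001, -0.2, 0, -0.1, -1], [-0.003, -0.45, 0, -0.25, -1], [-0.005, -0.75, 0, -0.398, -1], [-0.006, -0.9, 0, -0.398, -1], [-0.006, -0.927, 0, -0.398, -1], [-0.006, -0.927, 0, -0.398, -1], [-0.006, -0.927, 0, -0.398, -1]]}}

```text
clock: 7.6
position: [0.4882, -0.1874, 0.1716]
ee_rot: [-0.149, 0.989, 0.0, -0.0]
ft_force: [1.0, 0.4, -4.1]
grip_width: 0.129
grasp_force: 69.3
```

Run:
```python
from h import *
o=manip.get_obs();print(o["position"],o["ee_rot"],o["grip_width"],o["ft_force"])
print("psi",2*np.degrees(np.arctan2(o["ee_rot"][1],o["ee_rot"][0])))
```

```text
[ 0.48824689 -0.18741498  0.17160093] [-1.48605009e-01  9.88896553e-01  3.79444481e-04 -1.25478423e-04] 0.12880452870859269 [ 1.04362091  0.40783033 -4.08750541]
psi 197.09218820482658
```

>>> {"method": "carry_out", "body": {"deltas": [[0.007, -0.008, 0.1, 0, -1], [0.007, -0.008, 0.25, 0, -1], [0.007, -0.008, 0.4, 0, -1], [0.007, -0.008, 0.5, 0, -1], [0.007, -0.008, 0.5, 0, -1], [0.007, -0.008, 0.5, 0, -1]]}}

```text
clock: 8.35
position: [0.4879, -0.1903, 0.0974]
ee_rot: [-0.148, 0.989, -0.0, 0.0]
ft_force: [-0.7, -0.9, -3.2]
grip_width: 0.123
grasp_force: 69.1
```

Run:
```python
from h import *
o=manip.get_obs();print(o["position"],o["ee_rot"],o["ft_force"])
p=camera("scene");W=cloud(p);z=W[...,2]
u,v=map(int,proj(p,[.485,-.19,.05]))
a=p["img"][v-60:v+60,u-80:u+80,::-1]
cv2.imwrite("pics/b1.png",cv2.resize(a,None,fx=5,fy=5,interpolation=cv2.INTER_CUBIC)); print(u,v)
m=(np.abs(z-.066)<.006)&(np.abs(W[...,0]-.48)<.1)&(np.abs(W[...,1]+.19)<.07)
P=W[m];r=cv2.minAreaRect(P[:,:2].astype(np.float32));print(len(P),r,np.median(P[:,2]))
```

```text
[ 0.48788793 -0.19031564  0.0973568 ] [-1.47736974e-01  9.89026606e-01 -1.15568469e-04  3.82562462e-04] [-0.67764354 -0.88467582 -3.18983112]
375 281
969 ((0.48070138692855835, -0.19067145884037018), (0.13705173134803772, 0.08089465647935867), 17.27204704284668) 0.06505106595939908
```

View pics/b1.png

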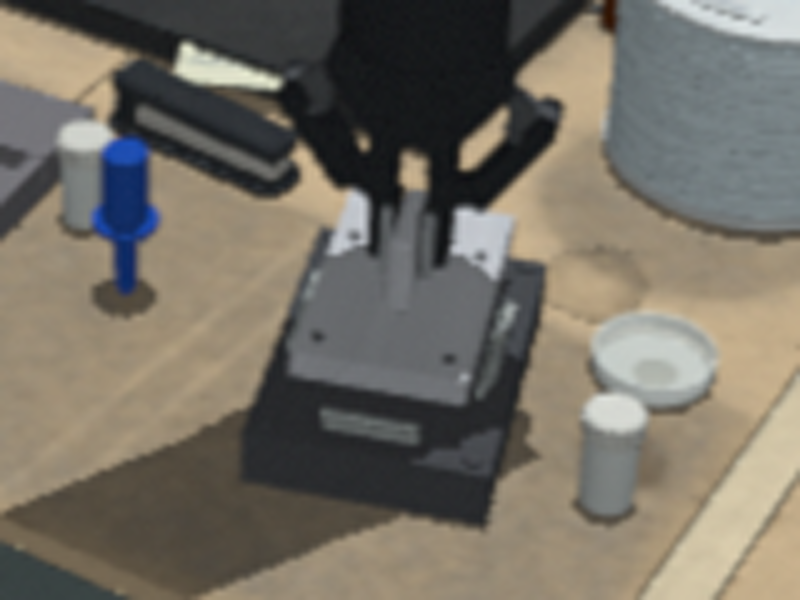

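The plate hangs level over the base, aligned within about 1.5 mm and 0.2° in the scene view. Lower it.

>>> {"method": "carry_out", "body": {"deltas": [[-0.003, 0.008, 0.03, 0, -1], [-0.003, 0.008, 0.08, 0, -1], [-0.003, 0.008, 0.12, 0, -1], [-0.003, 0.008, 0.15, 0, -1], [-0.003, 0.008, 0.16, 0, -1], [-0.003, 0.008, 0.16, 0, -1], [-0.003, 0.008, 0.16, 0, -1]]}}

```text
clock: 9.28
position: [0.4876, -0.1889, 0.0734]
ee_rot: [-0.148, 0.989, 0.0, 0.0]
ft_force: [-5.2, 1.5, 8.1]
grip_width: 0.129
grasp_force: 71.1
```

Run:
```python
from h import *
o=manip.get_obs();print(o["position"],o["ee_rot"],o["ft_force"])
p=camera("scene");W=cloud(p);z=W[...,2]
m=(np.abs(z-.045)<.006)&(np.abs(W[...,0]-.48)<.1)&(np.abs(W[...,1]+.19)<.06)
P=W[m];r=cv2.minAreaRect(P[:,:2].astype(np.float32));print(len(P),r,np.median(P[:,2]))
```

```text
[ 0.48761319 -0.1889437   0.07342187] [-1.47639998e-01  9.89041090e-01  3.84806815e-04  7.55309119e-05] [-5.21857741  1.49112834  8.07646731]
896 ((0.4773339331150055, -0.19066675007343292), (0.14315301179885864, 0.0972457230091095), 17.967626571655273) 0.04130114778291724
```

>>> {"method": "carry_out", "body": {"deltas": [[0, 0, 0, 0, -0.7], [0, 0, 0, 0, -0.2], [0, 0, 0, 0, -0.2], [0, 0, -0.1, 0, -0.2], [0, 0, -0.4, 0, -0.2], [0, 0, -0.8, 0, -0.2], [0, 0, -0.95, 0, 0], [0, 0, -0.95, 0, 0], [0, 0, -0.95, 0, 0]]}}

```text
clock: 10.45
position: [0.4872, -0.1887, 0.2149]
ee_rot: [-0.148, 0.989, 0.0, -0.0]
ft_force: [0.3, 0.1, 0.5]
grip_width: 0.494
grasp_force: 0.0
```

Run:
```python
from fit import *
o=manip.get_obs();print(o["position"],o["ee_rot"],o["ft_force"])
p=camera("scene");W=cloud(p);z=W[...,2]
u,v=map(int,proj(p,[.485,-.19,.05]))
a=p["img"][v-60:v+60,u-80:u+80,::-1]
cv2.imwrite("pics/b2.png",cv2.resize(a,None,fx=5,fy=5,interpolation=cv2.INTER_CUBIC))
g=p["img"].mean(2)
for nm,lo,hi in(("top",.0415,.047),("rib",.062,.086)):
    m=(z>lo)&(z<hi)&(np.abs(W[...,0]-.48)<.1)&(np.abs(W[...,1]+.19)<.06)
    P=W[m];print(nm,len(P),rect(P[:,:2]),np.median(P[:,2]))
```

```text
[ 0.48719662 -0.18874916  0.21488739] [-1.47742465e-01  9.89025792e-01  2.43612427e-04 -2.95076036e-04] [0.33743047 0.05480523 0.51670502]
top 437 (array([ 0.479 , -0.1914]), array([0.0912, 0.1436]), 0.2812) 0.0425310534701886
rib 108 (array([ 0.4795, -0.1896]), array([0.012 , 0.0473]), 0.2886) 0.07694292883589879
```

View pics/b2.png

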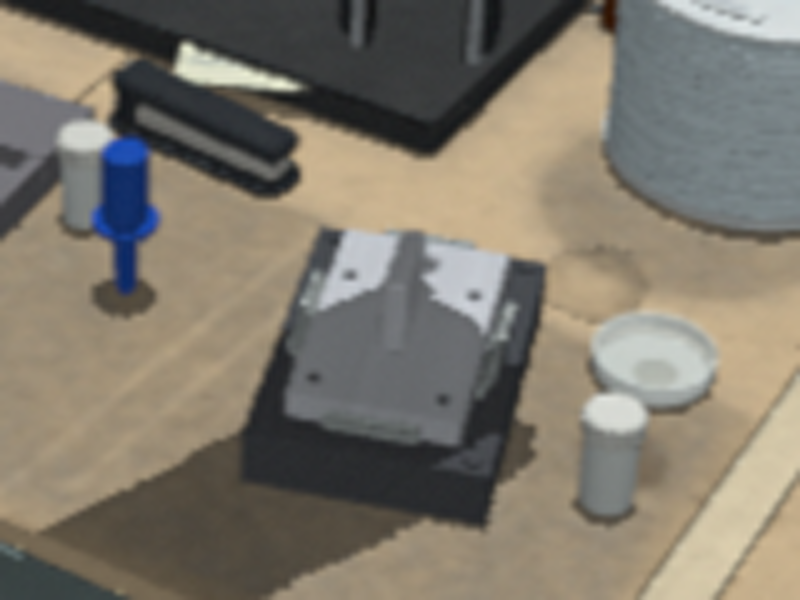

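Cover lies flat between the tabs. Now to the black pin.

>>> {"method": "carry_out", "body": {"deltas": [[-0.2, 0.38, 0, 0, 0], [-0.4, 0.76, 0, 0, 0], [-0.526, 0.993, 0, 0, 0], [-0.526, 0.993, 0, 0, 0]]}}

```text
clock: 11.0
position: [0.5194, -0.0195, 0.214]
ee_rot: [-0.151, 0.989, 0.0, -0.001]
ft_force: [0.2, -1.0, 0.5]
grip_width: 0.497
grasp_force: 0.0
```

>>> {"method": "carry_out", "body": {"deltas": [[-0.2, 0.38, 0, 0, 0], [-0.4, 0.76, 0, 0, 0], [-0.526, 0.993, 0, 0, 0], [-0.526, 0.993, 0, 0, 0], [-0.526, 0.993, 0.3, 0, 0], [-0.526, 0.993, 0.6, 0, 0], [-0.526, 0.993, 0.6, 0, 0], [-0.526, 0.993, 0.6, 0, 0]]}}

```text
clock: 12.0
position: [0.5523, 0.141, 0.1268]
ee_rot: [-0.147, 0.989, -0.0, 0.001]
ft_force: [0.0, -0.1, 0.7]
grip_width: 0.501
grasp_force: 0.0
```

Run:
```python
from fit import *
o=manip.get_obs();print(o["position"],o["ee_rot"],o["ft_force"],o["grip_width"])
p=camera("scene");W=cloud(p);z=W[...,2]
for lo,hi in((.05,.087),(.1035,.118)):
    m=(z>lo)&(z<hi)&(np.abs(W[...,0]-.545)<.045)&(np.abs(W[...,1]-.142)<.06)
    P=W[m]; print(len(P),rect(P[:,:2]),P.min(0).round(4),P.max(0).round(4))
    print("y+ ",P[P[:,1]>.142].min(0).round(4),P[P[:,1]>.142].max(0).round(4),"y- ",P[P[:,1]<.142].min(0).round(4),P[P[:,1]<.142].max(0).round(4))
```

```text
[0.55225264 0.14104423 0.12681479] [-1.46994427e-01  9.89137131e-01 -8.73555822e-05  6.05379353e-04] [ 0.03750466 -0.14435423  0.69045563] 0.5008667642141407
120 (array([0.5405, 0.1401]), array([0.0225, 0.0228]), -0.9603) [0.5299 0.1302 0.0501] [0.5543 0.1542 0.0867]
y+  [0.5299 0.142  0.0501] [0.5516 0.1542 0.0865] y-  [0.5314 0.1302 0.0504] [0.5543 0.1418 0.0867]
51 (array([0.5434, 0.1406]), array([0.0324, 0.068 ]), -1.4148) [0.5243 0.1077 0.1044] [0.5642 0.1734 0.1178]
y+  [0.5243 0.1574 0.1044] [0.5554 0.1734 0.1173] y-  [0.5424 0.1077 0.1048] [0.5642 0.1198 0.1178]
```

>>> {"method": "carry_out", "body": {"deltas": [[0.006, 0.01, 0.15, 0, 0], [0.006, 0.01, 0.32, 0, 0], [0.006, 0.01, 0.32, 0, 0], [0.006, 0.01, 0.32, 0, 0], [0.006, 0.01, 0.32, 0, -1], [0.006, 0.01, 0.32, 0, -1], [0.006, 0.01, 0.32, 0, -1], [0.006, 0.01, 0.32, 0, -1], [0.006, 0.01, 0.32, 0, -1]], "force": 50}}

```text
clock: 13.18
position: [0.551, 0.1435, 0.0789]
ee_rot: [-0.148, 0.989, 0.0, 0.001]
ft_force: [-1.0, -0.5, 6.3]
grip_width: 0.27
grasp_force: 48.6
```

>>> {"method": "carry_out", "body": {"deltas": [[0, 0, -0.06, 0, -1], [0, 0, -0.2, 0, -1], [0, 0, -0.45, 0, -1], [0, 0, -0.7, 0, -1], [0, 0, -0.8, 0, -1], [0, 0, -0.8, 0, -1], [0, 0, -0.8, 0, -1]]}}

```text
clock: 14.05
position: [0.5494, 0.1432, 0.1959]
ee_rot: [-0.148, 0.989, -0.0, -0.001]
ft_force: [-0.9, -0.1, -1.2]
grip_width: 0.264
grasp_force: 49.1
```

Run:
```python
from fit import *
o=manip.get_obs();print(o["position"],o["ee_rot"],o["ft_force"],o["grip_width"])
p=camera("scene");W=cloud(p);z=W[...,2]
x,y=o["position"][:2]
u,v=map(int,proj(p,[x-.006,y,.15]))
a=p["img"][v-60:v+60,u-70:u+70,::-1]
cv2.imwrite("pics/p1.png",cv2.resize(a,None,fx=5,fy=5,interpolation=cv2.INTER_CUBIC))
for lo,hi in((.118,.134),(.134,.15),(.166,.168),(.16,.166),(.153,.158)):
    m=(z>lo)&(z<hi)&(np.abs(W[...,0]-x+.006)<.03)&(np.abs(W[...,1]-y)<.02)
    P=W[m]; print(lo,len(P),len(P) and (P.mean(0).round(4),P.min(0).round(4),P.max(0).round(4)))
```

```text
[0.54938835 0.14319538 0.19588658] [-1.47852729e-01  9.89008822e-01 -2.41303150e-04 -1.03117014e-03] [-0.85647648 -0.14889955 -1.19815293] 0.2640573524911878
0.118 17 (array([0.5406, 0.1413, 0.1265]), array([0.5374, 0.1371, 0.1188]), array([0.5485, 0.1472, 0.1335]))
0.134 26 (array([0.5413, 0.1417, 0.1419]), array([0.5323, 0.1361, 0.1341]), array([0.5452, 0.1483, 0.1498]))
0.166 7 (array([0.539 , 0.1384, 0.1671]), array([0.5329, 0.1318, 0.1664]), array([0.5464, 0.1476, 0.1676]))
0.16 44 (array([0.537 , 0.1394, 0.1626]), array([0.526 , 0.1264, 0.1601]), array([0.5546, 0.1594, 0.1657]))
0.153 0 0
```

View pics/p1.png

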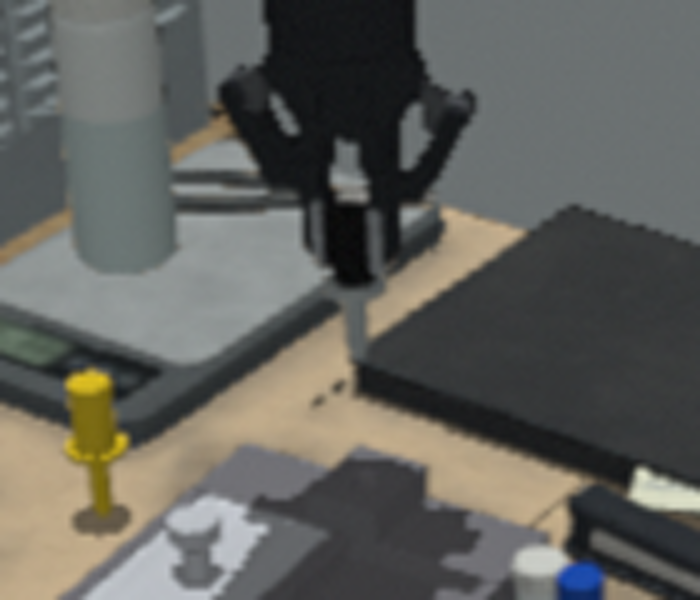

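The black pin hangs upright in the fingers. Carry it over the hole.

>>> {"method": "carry_out", "body": {"deltas": [[0.06, -0.15, 0, 0, -1], [0.15, -0.42, 0, 0, -1], [0.26, -0.72, 0, 0, -1], [0.36, -0.997, 0, 0, -1], [0.36, -0.997, 0, 0, -1]]}}

```text
clock: 14.72
position: [0.5412, -0.0211, 0.197]
ee_rot: [-0.144, 0.99, -0.001, -0.0]
ft_force: [0.6, 0.1, -0.7]
grip_width: 0.268
grasp_force: 49.2
```

>>> {"method": "carry_out", "body": {"deltas": [[0.1, -0.28, 0, 0, -1], [0.2, -0.56, 0, 0, -1], [0.3, -0.83, 0, 0, -1], [0.34, -0.95, 0, 0, -1], [0.36, -0.997, 0, 0, -1], [0.36, -0.997, 0, 0, -1], [0.36, -0.997, 0, 0, -1], [0.36, -0.997, 0, 0, -1]]}}

```text
clock: 15.72
position: [0.5345, -0.1733, 0.1973]
ee_rot: [-0.149, 0.989, 0.0, 0.0]
ft_force: [0.2, -0.1, -1.5]
grip_width: 0.266
grasp_force: 49.3
```

Run:
```python
from fit import *
o=manip.get_obs();print(o["position"],o["ee_rot"],o["ft_force"],o["grip_width"])
p=camera("scene");W=cloud(p);z=W[...,2]
x,y=o["position"][:2]
for lo,hi in((.112,.128),(.128,.144),(.144,.155)):
    m=(z>lo)&(z<hi)&(np.abs(W[...,0]-x+.006)<.03)&(np.abs(W[...,1]-y)<.015)
    P=W[m]; print(lo,len(P),len(P) and (P.mean(0).round(4),P.min(0).round(4),P.max(0).round(4)))
u,v=map(int,proj(p,[.53,-.18,.08]))
a=p["img"][v-60:v+50,u-60:u+60,::-1]
cv2.imwrite("pics/p2.png",cv2.resize(a,None,fx=5,fy=5,interpolation=cv2.INTER_CUBIC)); print(u,v)
# predicted pixels for hole in scene frame (bias -.0065 in x)
print("hole px",proj(p,[.5336-.0067,-.1755,.044]))
```

```text
[ 0.53450354 -0.17330465  0.19726409] [-1.48529616e-01  9.88907942e-01  1.87897480e-04  3.02735389e-05] [ 0.17420371 -0.13291532 -1.5451881 ] 0.2663599636052022
0.112 11 (array([ 0.5274, -0.174 ,  0.1229]), array([ 0.5234, -0.1776,  0.116 ]), array([ 0.5312, -0.1697,  0.128 ]))
0.128 30 (array([ 0.5257, -0.1746,  0.136 ]), array([ 0.521 , -0.1786,  0.128 ]), array([ 0.5305, -0.1692,  0.1432]))
0.144 14 (array([ 0.5252, -0.1739,  0.1485]), array([ 0.5209, -0.1791,  0.144 ]), array([ 0.5284, -0.1676,  0.1519]))
381 260
hole px (np.float64(378.44353146302893), np.float64(272.38291478650194))
```

View pics/p2.png

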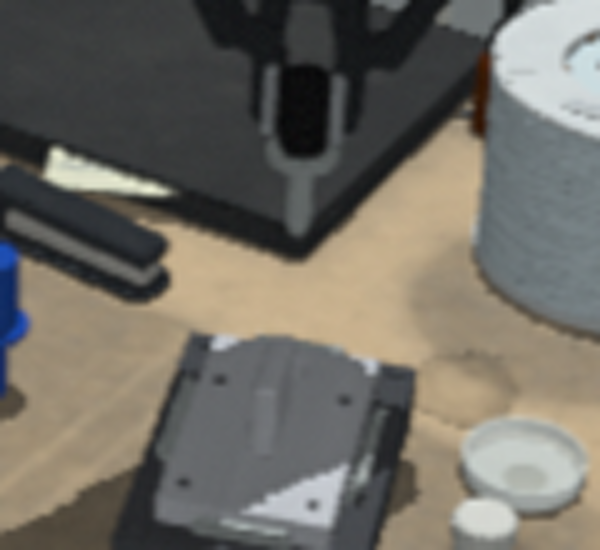

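>>> {"method": "carry_out", "body": {"deltas": [[0.01, -0.005, 0.15, 0, -1], [0.01, -0.005, 0.32, 0, -1], [0.01, -0.005, 0.43, 0, -1], [0.01, -0.005, 0.46, 0, -1], [0.01, -0.005, 0.46, 0, -1], [0.01, -0.005, 0.46, 0, -1]]}}

```text
clock: 16.52
position: [0.5335, -0.1756, 0.1292]
ee_rot: [-0.148, 0.989, -0.0, 0.001]
ft_force: [-0.3, -0.1, -0.3]
grip_width: 0.266
grasp_force: 49.3
```

Run:
```python
from fit import *
o=manip.get_obs();print(o["position"],o["ft_force"])
p=camera("scene")
u,v=map(int,proj(p,[.53,-.18,.05]))
a=p["img"][v-40:v+40,u-50:u+50,::-1]
cv2.imwrite("pics/p3.png",cv2.resize(a,None,fx=7,fy=7,interpolation=cv2.INTER_CUBIC)); print(u,v)
print("hole px",proj(p,[.5336-.0067,-.1755,.044]))
```

```text
[ 0.53354852 -0.17563453  0.12915128] [-0.34556941 -0.07031118 -0.34514479]
380 270
hole px (np.float64(378.44353146302893), np.float64(272.38291478650194))
```

View pics/p3.png

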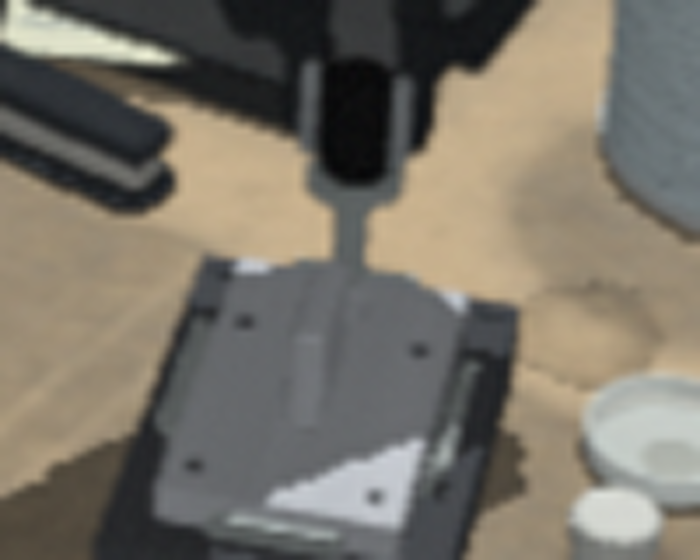

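Tip is just above the hole, in line with the predicted hole pixel (378,272). Insert gently.

>>> {"method": "carry_out", "body": {"deltas": [[0, 0.005, 0.04, 0, -1], [0, 0.005, 0.08, 0, -1], [0, 0.005, 0.12, 0, -1], [0, 0.005, 0.12, 0, -1]]}}

```text
clock: 17.08
position: [0.5325, -0.1747, 0.1097]
ee_rot: [-0.148, 0.989, 0.0, -0.001]
ft_force: [-0.5, -0.8, -0.6]
grip_width: 0.265
grasp_force: 49.3
```

>>> {"method": "carry_out", "body": {"deltas": [[0, 0, 0.04, 0, -1], [0, 0, 0.08, 0, -1], [0, 0, 0.12, 0, -1], [0, 0, 0.16, 0, -1], [0, 0, 0.19, 0, -1], [0, 0, 0.205, 0, -1], [0, 0, 0.205, 0, -1]]}}

```text
clock: 17.95
position: [0.5328, -0.1748, 0.0795]
ee_rot: [-0.148, 0.989, 0.0, -0.0]
ft_force: [-0.4, 0.5, -0.7]
grip_width: 0.262
grasp_force: 49.3
```

Push slightly until it bears, then release and rise.

>>> {"method": "carry_out", "body": {"deltas": [[0, 0, 0.01, 0, -1], [0, 0, 0.015, 0, -1], [0, 0, 0.015, 0, -1], [0, 0, 0.01, 0, -0.3], [0, 0, 0.01, 0, 0], [0, 0, 0.01, 0, 0], [0, 0, -0.1, 0, 0], [0, 0, -0.4, 0, 0], [0, 0, -0.8, 0, 0], [0, 0, -0.9, 0, 0], [0, 0, -0.9, 0, 0]]}}

```text
clock: 19.32
position: [0.5333, -0.1748, 0.2158]
ee_rot: [-0.148, 0.989, -0.0, 0.001]
ft_force: [0.0, 1.1, -1.5]
grip_width: 0.5
grasp_force: 0.0
```

Run:
```python
from fit import *
o=manip.get_obs();print(o["position"],o["ft_force"],o["clock"])
p=camera("scene");W=cloud(p);z=W[...,2]
for lo,hi in((.05,.1),(.08,.1)):
    m=(z>lo)&(z<hi)&(np.hypot(W[...,0]-.527,W[...,1]+.175)<.022)
    P=W[m];print(len(P),P.mean(0),P.max(0))
u,v=map(int,proj(p,[.5,-.18,.05]))
a=p["img"][v-50:v+50,u-60:u+60,::-1]
cv2.imwrite("pics/p4.png",cv2.resize(a,None,fx=6,fy=6,interpolation=cv2.INTER_CUBIC))
```

```text
[ 0.53333202 -0.17482508  0.21582412] [ 0.04102686  1.07627359 -1.54338986] 19.325
133 [ 0.52297939 -0.17768979  0.07509498] [ 0.53872034 -0.16341067  0.09017744]
58 [ 0.52471018 -0.17553968  0.0848989 ] [ 0.53872034 -0.1640331   0.09017744]
```

View pics/p4.png

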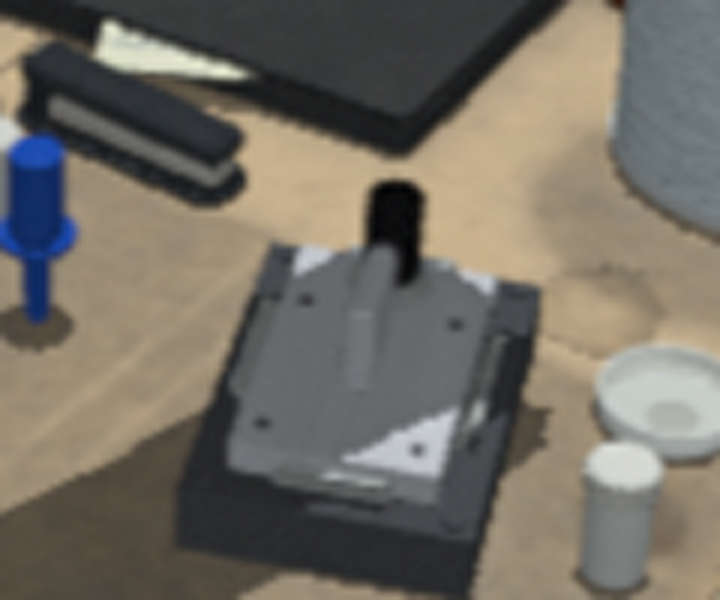

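The pin stands upright with its top at z ≈ 0.090 (0.089 if fully home), and the cover is flat between the tabs.

```bash
python3 -c "
from workcell import ticket
print(ticket.hand_in())"
```

```text
the job is handed in; nothing more can be done
None
```

The film clamp is closed and the job handed in (no verdict was returned): cover flat between the guide tabs, black pin through both holes with its top at about 90 mm (89 mm when fully home), gripper clear, done by 19 s of the 72 s allowed.

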